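# Swing the filter carousel home the short way and lock it with its pin

## Robot

A 6-joint arm with a two-finger parallel gripper is mounted at the origin on a cart in front of the work surface, level with it; the furniture and walls round the work are solid. World frame = base frame: x ahead of the robot, y to its left, z up, the work surface at z = 0. Lengths are in m, angles in rad, forces in N, time in s.
With the tool pointing down it reaches from about 0.325 to 0.925 m from the base axis. Payload 3.1 kg.
Tool frame: the origin (TCP) lies between the finger pads; the fingertips stand bot.nose_length ahead of it and the grasp point (between the pads) lies 6 mm ahead of it (bot.nose_length is the distance from the TCP to the fingertips, in m); z points along the fingers, y is the line along which they close (so a half turn about z gives the same grasp; the last joint's range is limited). The gripper opens to 85 mm and grips with 20 to 120 N. Pads are 22 mm wide; open, the fingers measure 114 mm over their backs; the gripper's body (76 mm by 85 mm) begins 54 mm behind the grasp point. The pads swing forward as they close: fully open they stand 13 mm farther back than shut.
Start: joints at [1.032, 0.217, 1.613, -0, 1.311, -0.112], TCP at [0.259, 0.569, 0.224] pointing down, gripper open.
Joint ranges: [-2.75, 2.75], [-0.78, 2.1], [0.31, 2.55], [-1.13, 4.27], [0.13, 2.63], [-2.58, 2.58]. Speed limits (rad/s): [2.79, 2.79, 3.14, 3.14, 3.14, 3.14].

## Interface

Orientations are given as a unit quaternion [w, x, y, z].
In Python, from bench import sensors, imaging, bot, models gives the robot as it stands.
- The arm moves only by the tool drive_tool, never from a script. Its argument "increments" is a list that holds one entry, the list of rows, each a list of 7 numbers: the shift along the tool's x, y, z in cm, then the turn, a rotation vector about the tool's x, y, z in degrees, then the opening, from 0 (shut) to 1 (fully open). A call has 1 to 8 rows; each row shifts and turns the commanded pose from where the row before left it, along the tool's axes as they then stand; what a row does not reach is not made up. A row lasts 1/10 s, in which the tool goes at most 50 mm and 8.59 degrees, less where a joint would pass 70% of its speed; a pose out of reach is approached as far as the arm can. A call with a gripper value outside its range is refused whole. The fingers move at their own pace and stop on an object; the grip force is fixed at half the most. Time passes only in rows, so rows that do not move let the fingers close. It gives the time, the measured TCP pose, the force, the opening and the grip force at its end, in the units of the state.
- sensors.get_state(): the state, without advancing time (a new reading comes with each control period).
- imaging.camera(name): name is "side" or "top" or "wrist"; returns a dict with "color" (400x640x3 uint8, red, green, blue), "K" (3x3 intrinsics, pixels), "R" (3x3) and "t" (3): a world point X has camera coordinates R X + t. Camera axes: x right, y down, z forward; pixel columns grow to the right and rows downward; lengths in m; the calibration is good to about 2 mm. A picture is of the moment at which its call begins. There is no depth.
- bot.finish_job(): hands the job in; it is judged then, once.
Trained networks look in the newest picture that a camera, given by its name, has taken for a name from the list of things; names that differ only in an ending like _2 or _b are one class to them, and where a whole thing is asked for, a point or a joint stands for the part that bears it (a point fixed in the world has none). Each returns a list of dicts, best first, with "p" (0 to 1); they miss things now and then, are a little off and sometimes report something else, mostly with a low value. They report only what shows in the picture. A call takes as long as a camera call. They do not tell look-alikes from the thing itself.
- models.look_for(camera, name): "xyz" ([x, y, z] in m, in the coordinates of the camera as it stood for that picture, good to about 4 mm: the middle of the surface that is visible of it).
The state is a dict: "clock": time; "qpos": joint angles; "qd": joint speeds; "effort": joint torques, N m; "tool_pos": TCP position; "orientation": TCP orientation; "contact_force": force on the tool from outside, world axes, zero at the start; "ft_torque": the same for the moment, N m; "finger_gap": opening from 0.0 (shut) to 1.0 (fully open); "finger_force": force on a finger pad.
Only numpy, scipy, OpenCV 4.12 (cv2) and the standard library are available. Lean on these libraries where they do the work, as an engineer would, in place of code of your own. Each camera call takes 0.05 s, during which the arm holds its last target. There are 200 camera calls.

## Task

Take the locking pin from its stand, put it into the bush of the filter carousel and, using the pin as the handle and keeping it in the bush, turn the wheel the shorter way round to the housing's pointer. Feel to either side of the pointer for the lock hole hidden under the wheel, let the pin go fully home with its collar down on the bush, and let go; be gentle, a few newtons on the pin are enough, and leave the other things on the bench where they are.

Things in the scene. Friction and masses are not known exactly. Their poses are not given: they have to be found in the camera images.
- housing: Fixed round grey housing of the carousel, 208 mm across, with a black-lined pointer block at its rim; origin at the centre of its underside on the bench, on the wheel's upright axis, z up; the pointer lies in its own -x direction. It carries, from below, the hidden lock ring and the wheel.
- pointer (a point): Middle of the top of the pointer block, 113 mm from the wheel's axis, 50 mm above the bench; the block is 30 mm long (radially), 20 mm wide.
- ring_top (a point): Point on the wheel's axis level with the top face of the lock ring (42 mm above the bench), a flat ring hidden under the wheel. It has one lock hole, 12 mm wide, 20 mm deep, 65 mm from the axis. The ring was clamped by hand: the hole lies up to 14 degrees (0.25 rad, 16 mm) to either side of the pointer's direction, which cannot be seen or measured, only felt with the pin.
- wheel (a joint): Wheel angle, rad: 0 (and again 6.283) with the bush at the pointer, growing counter-clockwise from above; turns without end and keeps counting. Starts between 0.9 and 5.4: the shorter way is down to 0 if below 3.14, up to 6.283 if above (within 0.1 of 3.14 either is right). Friction about 0.1 N m, so 2 N sideways on the pin; it stays where it is left.
- hub_top (a point): Top centre of the wheel's low hub (44 mm across), on its axis, 65 mm above the bench. The wheel is a dark steel disc 178 mm across, top face 53 mm above the bench, with seven flat glass windows and one bush.
- bush (a point): Centre of the mouth of the bush, the only upright open tube on the wheel: aluminium, 28 mm outside, bore 12 mm wide and 34 mm deep, through the wheel down to the lock ring; mouth 77 mm above the bench, 65 mm from the wheel's axis.
- lock_pin: Loose pin, 60 g, 90 mm long, upright in its stand. Origin at the centre of its lower tip, z up along it. Steel shank 10 mm thick from 0 to 44 mm (lowest 3 mm taper to 8 mm across), collar 20 mm across from 44 to 48 mm, round black grip 16 mm thick from 48 to 90 mm. Push it with less than about 15 N.
- pin_tip (a point): The pin's lower tip (same point as its origin). In the bush away from the lock hole it stands on the lock ring, 42 mm above the bench, collar 9 mm above the bush; home in the lock hole the collar rests on the bush, tip 33 mm above the bench.
- pin_stand: Fixed grey block 60 x 60 x 46 mm with an upright 12.5 mm hole through its middle in which the pin starts, its collar on the block's top (tip 2 mm above the bench); origin at the centre of its underside.
- dish: Loose petri dish, 84 mm across, 15 mm high; origin at the centre of its underside. Bystander.
- cup: Loose specimen cup with lid, 65 mm across, 67 mm high; origin at the centre of its underside. Bystander.
- counter: Loose hand tally counter, 56 x 67 x 21 mm; origin at the centre of its underside. Bystander.
- marker: Loose marker pen lying on the bench, 135 mm long; origin at the middle of its underside. Bystander.
Mind the look-alikes: they are no part of the job. There is more than one size of the lock_pin; the job needs the smaller.

How it is judged:
By the outcome, as a careful person would: the job done as asked, in the order asked, and still so for the second after the job is handed in, with the robot touching nothing.
It also fails if it takes over 70 s, if anything falls off the work surface, if the arm or the gripper's body presses on something with over 40 N, if the wrist force passes 120 N, or if a joint passes its speed limit or range.

## Working session

There is one attempt and no reset: what is moved stays moved. The work goes in short steps, Python scripts to look and compute and a tool call to move; the robot and the scene stay as the last step left them, time stands still between calls to the robot, and variables do not carry over. Pictures are saved under pics/ and viewed, at most 10 in all, crops included, and the job is handed in when it is done.

Besides the shell and the picture viewer there is one more tool, called after "Emit:" by a JSON object that holds its "api" and its "payload". drive_tool: Moves the arm, as the interface text tells. Its arguments: {"type":"object","properties":{"increments":{"type":"array","items":{"type":"array","items":{"type":"array","items":{"type":"number"}}}}},"required":["increments"]}

```bash
mkdir -p pics; cat > h.py <<'E'
import numpy as np, cv2
from bench import sensors, imaging, bot, models
def snap(c,fn=None):
    d=imaging.camera(c)
    if fn: cv2.imwrite('pics/'+fn,d['color'][:,:,::-1])
    return d
def w(d,x): return d['R'].T@(np.array(x)-d['t'])
def px(d,X):
    p=d['K']@(d['R']@np.array(X)+d['t']); return p[:2]/p[2]
def ray(d,u,v,z):
    r=d['R'].T@np.linalg.inv(d['K'])@np.array([u,v,1.]); c=-d['R'].T@d['t']
    return c+r*(z-c[2])/r[2]
E
python3 - <<'E'
from h import *
print(bot.nose_length, sensors.get_state())
for c in ['top','side']:
    d=snap(c,c+'1.png')
    for n in ['housing','pointer','hub_top','bush','lock_pin','pin_stand','wheel','dish','cup','counter','marker']:
        for r in models.look_for(c,n)[:3]:
            X=w(d,r['xyz']); print(c,n,round(r['p'],2),X.round(3),px(d,X).round())
E
```

```text
0.025 {'clock': 0.0, 'qpos': array([ 1.03175795e+00,  2.17803555e-01,  1.61490491e+00, -2.28001077e-06,
        1.31126774e+00, -1.12191886e-01]), 'qd': array([-0.00094038, -0.00096167,  0.00072288, -0.0005157 ,  0.00180288,
        0.00170434]), 'effort': array([-1.08130807e-04, -3.96837759e+01, -3.03856766e+01, -1.31074057e-04,
        9.81154939e-03, -2.50332533e-05]), 'tool_pos': array([0.25830757, 0.56823171, 0.22265289]), 'orientation': array([-3.80196688e-04,  2.11806276e-01,  9.77310944e-01, -1.12950867e-03]), 'contact_force': array([-0.67503834,  0.05030452,  0.04047549]), 'ft_torque': array([ 0.01215341,  0.01989993, -0.00190278]), 'finger_force': 0.0, 'finger_gap': 0.9964480755370648}
top housing 0.64 [0.555 0.072 0.053] [316. 173.]
top pointer 0.73 [0.553 0.074 0.052] [315. 174.]
top pointer 0.64 [ 0.641 -0.231  0.067] [440. 140.]
top hub_top 0.59 [0.559 0.077 0.05 ] [314. 172.]
top bush 0.81 [0.56 0.07 0.05] [317. 171.]
top lock_pin 0.49 [ 0.424 -0.256  0.096] [453. 228.]
top pin_stand 0.61 [ 0.505 -0.257  0.047] [448. 195.]
top wheel 0.79 [0.561 0.074 0.052] [315. 171.]
[... 241 characters left out ...]
op marker 0.66 [0.444 0.4   0.013] [186. 216.]
side housing 0.78 [0.553 0.023 0.054] [337. 215.]
side pointer 0.97 [0.554 0.029 0.052] [337. 214.]
side hub_top 0.74 [0.56  0.061 0.051] [340. 206.]
side bush 0.56 [0.558 0.058 0.055] [339. 205.]
side lock_pin 0.88 [ 0.422 -0.27   0.081] [264. 313.]
side pin_stand 0.57 [ 0.507 -0.284  0.042] [316. 335.]
side wheel 0.81 [0.56  0.06  0.056] [340. 205.]
side dish 0.66 [0.392 0.267 0.011] [278. 174.]
side cup 0.69 [ 0.638 -0.255  0.066] [393. 311.]
side counter 0.62 [ 0.372 -0.199  0.019] [246. 303.]
side counter 0.57 [0.555 0.027 0.054] [338. 214.]
side marker 0.69 [0.445 0.38  0.016] [298. 153.]
side marker 0.52 [ 0.374 -0.202  0.02 ] [246. 304.]
```

```bash
python3 - <<'E'
import cv2,numpy as np
a=cv2.imread('pics/top1.png')
A=cv2.resize(a[100:270,230:500],None,fx=2.9,fy=2.9,interpolation=cv2.INTER_CUBIC)
cv2.imwrite('pics/topc.png',A)
b=cv2.imread('pics/side1.png')
cv2.imwrite('pics/sidec.png',cv2.resize(b[140:360,220:430],None,fx=2.7,fy=2.7,interpolation=cv2.INTER_CUBIC))
E
```

```text
(no output)
```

View pics/topc.png

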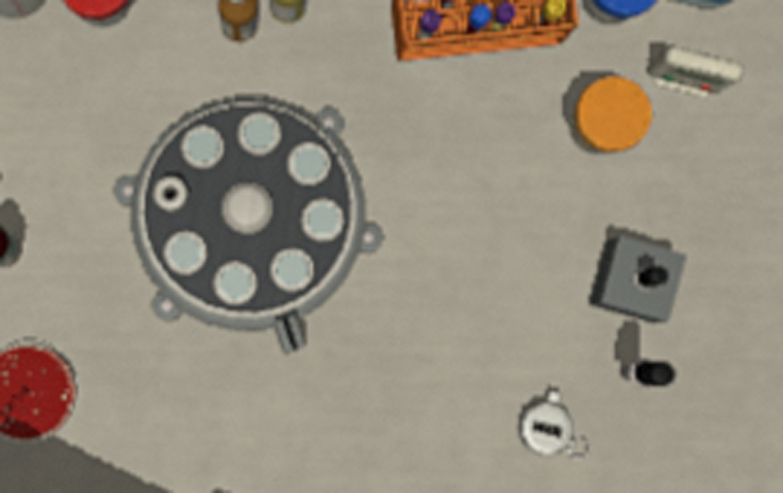

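View pics/sidec.png

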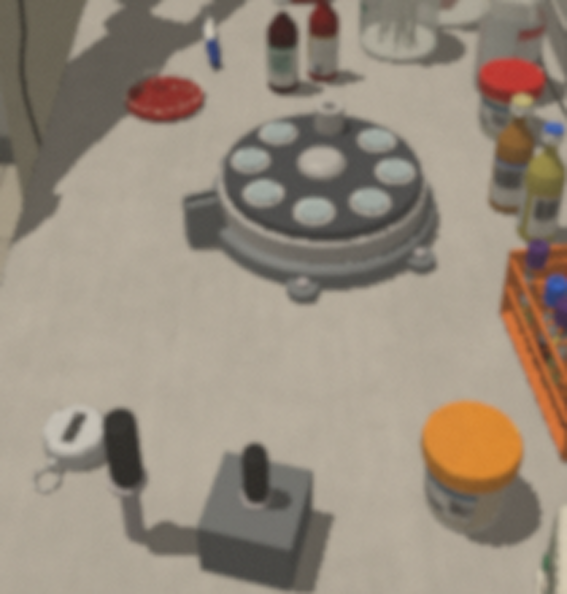

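Candidates for lock_pin: the pin in the grey stand (top crop 652,275; side crop 255,475) and the free-standing one (top crop 655,373; side crop 122,450). The one in the stand is smaller and stands in the stand, as described, so it is the one to take. The bush is the ring at top crop (170,194) and the pointer block is at (290,333).

```bash
python3 - <<'E'
from h import *
d=snap('top'); s=snap('side')
T=lambda x,y,z:ray(d,230+x/2.9,100+y/2.9,z)
S=lambda x,y,z:ray(s,220+x/2.7,140+y/2.7,z)
for n,a,b,z in [('hub',(247,208),(322,162),.065),('bush',(170,193),(329,109),.077),('pointer',(290,330),(203,207),.05),('pintop',(657,274),(255,450),.092),('otherpin',(662,374),(121,414),.11)]:
    print(n,T(*a,z).round(4),S(*b,z).round(4))
# stand top corners
print('stand',[T(x,y,.046).round(3)[:2] for x,y in [(612,232),(685,252),(664,321),(592,302)]])
print('cams',-d['R'].T@d['t'],-s['R'].T@s['t'])
g=np.mean([T(x,y,.046) for x,y in [(612,232),(685,252),(664,321),(592,302)]],0);print(g)
E
```

```text
hub [0.5572 0.0733 0.065 ] [0.5593 0.0662 0.065 ]
bush [0.5674 0.1376 0.077 ] [0.5681 0.1326 0.077 ]
pointer [0.4551 0.0353 0.05  ] [0.4559 0.0227 0.05  ]
pintop [ 0.5048 -0.2655  0.092 ] [ 0.5052 -0.266   0.092 ]
otherpin [ 0.4228 -0.2643  0.11  ] [ 0.4237 -0.2531  0.11  ]
stand [array([ 0.544, -0.24 ]), array([ 0.527, -0.303]), array([ 0.468, -0.285]), array([ 0.483, -0.223])]
cams [0.42976285 0.05194298 1.17923765] [ 0.52044601 -0.67091065  0.60608848]
[ 0.50542577 -0.26285466  0.046     ]
```

Emit:
{"api": "drive_tool", "payload": {"increments": [[[-2.37,-2.73,0,0,0,0,0.6],[-2.37,-2.73,0,0,0,0,0.6],[-2.37,-2.73,0,0,0,0,0.6],[-2.37,-2.73,0,0,0,0,0.6],[-2.37,-2.73,0,0,0,0,0.6],[-2.37,-2.73,0,0,0,0,0.6],[-2.37,-2.73,0,0,0,0,0.6],[-2.37,-2.73,0,0,0,0,0.6]]]}}

```text
clock: 2.1
tool_pos: [0.3411, 0.2904, 0.2243]
orientation: [0.0, 0.212, 0.977, 0.0]
contact_force: [0.7, -0.8, 0.3]
finger_gap: 0.601
finger_force: 0.0
```

Emit:
{"api": "drive_tool", "payload": {"increments": [[[-2.37,-2.73,0,0,0,0,0.6],[-2.37,-2.73,0,0,0,0,0.6],[-2.37,-2.73,0,0,0,0,0.6],[-2.37,-2.73,0,0,0,0,0.6],[-2.37,-2.73,0,0,0,0,0.6],[-2.37,-2.73,0,0,0,0,0.6],[-2.37,-2.73,0,0,0,0,0.6],[-2.37,-2.73,0,0,0,0,0.6]]]}}

```text
clock: 2.9
tool_pos: [0.4234, 0.0129, 0.2244]
orientation: [0.001, 0.212, 0.977, 0.0]
contact_force: [1.3, 0.5, 0.2]
finger_gap: 0.604
finger_force: 0.0
```

Emit:
{"api": "drive_tool", "payload": {"increments": [[[-2.37,-2.73,0,0,0,0,0.6],[-2.37,-2.73,0,0,0,0,0.6],[-2.37,-2.73,0,0,0,0,0.6],[-2.37,-2.73,0,0,0,0,0.6],[-2.37,-2.73,0,0,0,0,0.6],[-2.37,-2.73,0,0,0,0,0.6],[0,0,0,0,0,0,0.6],[0,0,0,0,0,0,0.6]]]}}

```text
clock: 3.7
tool_pos: [0.4846, -0.194, 0.2238]
orientation: [-0.0, 0.213, 0.977, 0.0]
contact_force: [-0.0, 1.4, -0.5]
finger_gap: 0.602
finger_force: 0.0
```

```bash
cat >> h.py <<'E'
from scipy.spatial.transform import Rotation as Ro
def tr(s): return Ro.from_quat(np.r_[s['orientation'][1:],s['orientation'][0]]).as_matrix()
def inc(s,target):  # cm in tool axes
    return (tr(s).T@(np.array(target)-s['tool_pos'])*100).round(2)
E
python3 - <<'E'
from h import *
d=snap('wrist','w1.png'); s=sensors.get_state()
print(s['tool_pos'],tr(s).round(3),s['clock'],s['contact_force'])
print(inc(s,[.505,-.265,.2]))
for X in [(.505,-.265,.092),(.505,-.265,.046)]: print(px(d,X))
print(-d['R'].T@d['t'])
E
```

```text
[ 0.48437955 -0.1932148   0.2237464 ] [[-0.91   0.414 -0.001]
 [ 0.414  0.91   0.001]
 [ 0.001  0.001 -1.   ]] 3.75 [ 0.4236617  -0.44135236 -0.59582723]
[-4.85 -5.68  2.37]
[258.66492972 235.24092194]
[266.29406828 217.59779867]
[ 0.41583804 -0.16261409  0.37323994]
```

View pics/w1.png

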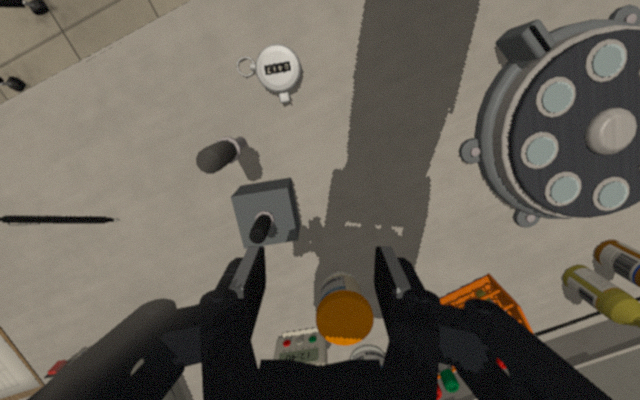

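The wrist picture shows the stand pin at about (262,227), matching its estimated position to within 2 px. The larger look-alike is at (215,153), well away from it.

Emit:
{"api": "drive_tool", "payload": {"increments": [[[-2.42,-2.84,0,0,0,0,0.6],[-2.43,-2.84,0,0,0,0,0.6],[0,0,2.5,0,0,0,0.6],[0,0,2.5,0,0,0,0.6],[0,0,2.5,0,0,0,0.6],[0,0,0,0,0,0,0.6],[0,0,0,0,0,0,0.6]]]}}

```text
clock: 4.45
tool_pos: [0.5051, -0.2641, 0.149]
orientation: [-0.001, 0.211, 0.977, 0.0]
contact_force: [0.9, -1.0, 0.0]
finger_gap: 0.598
finger_force: 0.0
```

```bash
python3 - <<'E'
from h import *
d=snap('wrist','w2.png'); s=sensors.get_state()
print(s['tool_pos'],inc(s,[.505,-.265,.082]))
for X in [(.505,-.265,.092),(.505,-.265,.046)]: print(px(d,X))
R=tr(s); print(px(d,s['tool_pos']+R@[0,0,.025]))
E
```

```text
[ 0.50602694 -0.264889    0.15026995] [ 0.1  -0.05  6.83]
[318.0184958  214.60853343]
[318.23992962 194.69412004]
[318.71253277 236.32172937]
```

View pics/w2.png

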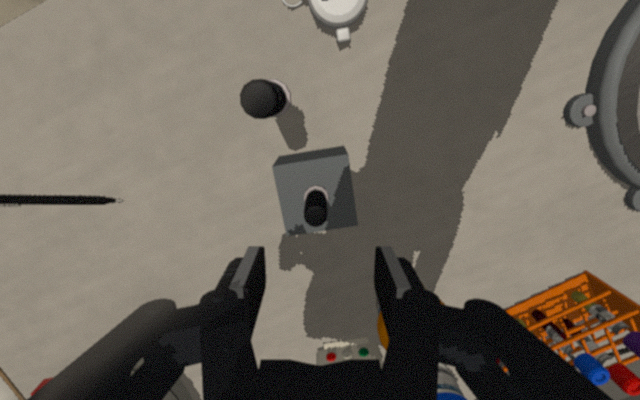

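The pin grip is at (316,210), midway between the fingers, so I go down and close.

Emit:
{"api": "drive_tool", "payload": {"increments": [[[0.05,-0.1,2.3,0,0,0,0.6],[0,0,2.3,0,0,0,0.6],[0,0,2.2,0,0,0,0.6],[0,0,0,0,0,0,0.6],[0,0,0,0,0,0,0.1],[0,0,0,0,0,0,0.05],[0,0,0,0,0,0,0.05],[0,0,0,0,0,0,0.05]]]}}

```text
clock: 5.3
tool_pos: [0.508, -0.2696, 0.086]
orientation: [0.005, 0.212, 0.977, -0.003]
contact_force: [-0.8, 0.5, 0.2]
finger_gap: 0.049
finger_force: 0.0
```

Emit:
{"api": "drive_tool", "payload": {"increments": [[[0,0,0,0,0,0,0.05],[0,0,0,0,0,0,0.05],[0,0,0,0,0,0,0.05]]]}}

```text
clock: 5.6
tool_pos: [0.5073, -0.2684, 0.0849]
orientation: [0.003, 0.212, 0.977, -0.002]
contact_force: [-0.7, -1.1, 9.6]
finger_gap: 0.054
finger_force: 4.5
```

```bash
python3 - <<'E'
from h import *
d=snap('wrist'); s=sensors.get_state(); t=snap('side')
print(s['tool_pos'],s['contact_force'],s['ft_torque'],s['finger_gap'],s['finger_force'])
a=d['color'][120:400,200:440,::-1]; b=t['color'][270:370,240:340,::-1]
cv2.imwrite('pics/c3.png',np.hstack([cv2.resize(a,(400,466)),cv2.resize(b,(400,466))]))
E
```

```text
[ 0.50726558 -0.26839104  0.08489186] [-0.48044276 -1.94655503  8.76819545] [-0.17656     0.08530171 -0.05386009] 0.051723105612067256 4.524059533432592
```

View pics/c3.png

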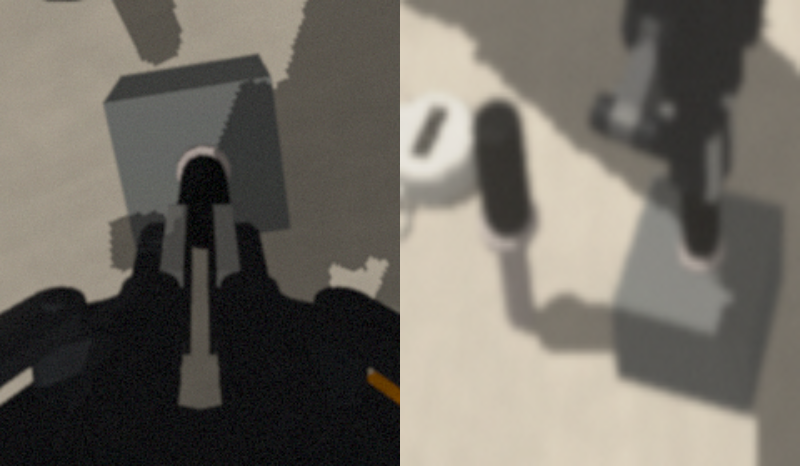

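```bash
python3 - <<'E'
from h import *
d=snap('wrist'); s=sensors.get_state(); t=snap('side')
R=tr(s);p=s['tool_pos']; print(d['K'][0,0])
cr=lambda q:((q-[200,120])*1.667).round()
for x in (-.011,0,.011):
  for y in (-.004,.004):
    print('tip',x,y,cr(px(d,p+R@[x,y,.025])), 'tcp',cr(px(d,p+R@[x,y,0])))
for z in (.05,.07,.092): print('pin',z,cr(px(d,[.505,-.265,z])), (px(t,[.505,-.265,z])-[240,270])*[4,4.66])
print('tip side',(px(t,p+R@[0,0,.025])-[240,270])*[4,4.66],'tcp',(px(t,p)-[240,270])*[4,4.66])
E
```

```text
330.51933263616985
tip -0.011 -0.004 [188. 218.] tcp [186. 255.]
tip -0.011 0.004 [211. 218.] tcp [212. 255.]
tip 0 -0.004 [187. 189.] tcp [186. 222.]
tip 0 0.004 [211. 189.] tcp [212. 222.]
tip 0.011 -0.004 [187. 159.] tcp [185. 189.]
tip 0.011 0.004 [211. 159.] tcp [213. 189.]
pin 0.05 [205. 168.] [299.1426135  242.33056945]
pin 0.07 [206. 191.] [298.26138268 207.94040702]
pin 0.092 [206. 223.] [297.25398107 168.62641109]
tip side [304.33976629 233.54797209] tcp [302.9774469  189.28565133]
```

Emit:
{"api": "drive_tool", "payload": {"increments": [[[0,0,0,0,0,0,0.6],[0,0,0,0,0,0,0.6],[0,0,-2.5,0,0,0,0.6],[0,0,-2.5,0,0,0,0.4],[0,0,-2.0,0,0,0,0.18],[0,0,0,0,0,0,0.18],[0,0,0,0,0,0,0.18],[0,0,0,0,0,0,0.18]]]}}

```text
clock: 6.6
tool_pos: [0.5034, -0.2652, 0.1493]
orientation: [-0.001, 0.212, 0.977, 0.001]
contact_force: [-0.2, 0.3, 0.7]
finger_gap: 0.181
finger_force: 0.0
```

```bash
python3 - <<'E'
from h import *
d=snap('wrist'); s=sensors.get_state(); t=snap('side')
print(s['tool_pos'],s['contact_force'],s['finger_gap'],s['clock'])
R=tr(s);p=s['tool_pos']
o=[]
for D,(x0,y0,ww,hh),k in ((d,(220,130,200,250),2),(t,(240,240,130,130),4)):
    im=cv2.resize(np.ascontiguousarray(D['color'][y0:y0+hh,x0:x0+ww,::-1]),None,fx=k,fy=k,interpolation=cv2.INTER_CUBIC)[:500]
    for X,c in ((p+R@[0,0,.025],(0,0,255)),(p,(0,255,0)),(np.array([.505,-.265,.092]),(255,0,255))):
        q=(px(D,X)-[x0,y0])*k; cv2.circle(im,tuple(int(v) for v in q),3,c,-1)
    o.append(im[:,:400])
cv2.imwrite('pics/c4.png',np.hstack(o))
E
```

```text
[ 0.5033201  -0.26520386  0.14904383] [0.10766633 0.52074452 0.68679331] 0.17706308721747718 6.65
```

View pics/c4.png

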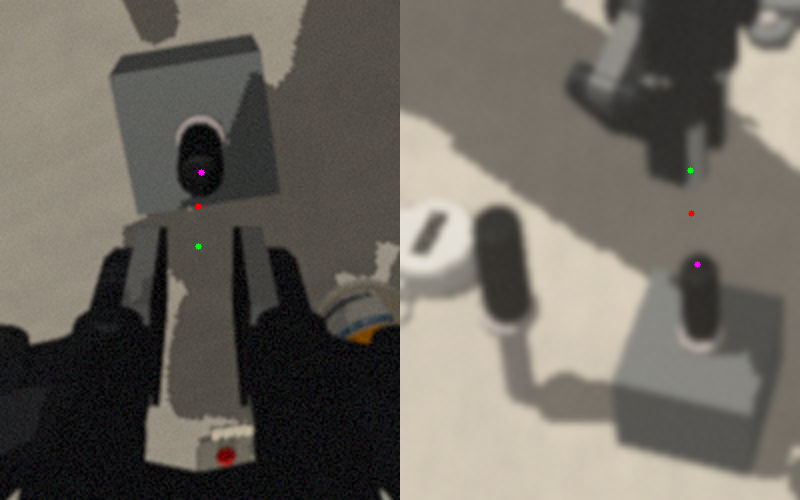

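The picture shows the fingertips only about 8 mm ahead of the TCP (side crop: TCP (690,170), finger end (690,185)), not the 25 mm I assumed. The first close was therefore on top of the pin, so I go lower this time.

Emit:
{"api": "drive_tool", "payload": {"increments": [[[-0.1,0,0,0,0,0,0.6],[0,0,0,0,0,0,0.6],[0,0,2.5,0,0,0,0.6],[0,0,2.5,0,0,0,0.6],[0,0,1.5,0,0,0,0.6],[0,0,0.8,0,0,0,0.6],[0,0,0.5,0,0,0,0.6],[0,0,0,0,0,0,0.6]]]}}

```text
clock: 7.5
tool_pos: [0.5054, -0.2665, 0.0728]
orientation: [-0.0, 0.212, 0.977, 0.0]
contact_force: [-0.1, -0.3, -0.4]
finger_gap: 0.599
finger_force: 0.0
```

Emit:
{"api": "drive_tool", "payload": {"increments": [[[0,0,0,0,0,0,0.2],[0,0,0,0,0,0,0.1],[0,0,0,0,0,0,0.1],[0,0,0,0,0,0,0.1],[0,0,0,0,0,0,0.1],[0,0,0,0,0,0,0.1]]]}}

```text
clock: 8.1
tool_pos: [0.5063, -0.267, 0.0743]
orientation: [0.001, 0.212, 0.977, -0.0]
contact_force: [-0.6, 0.7, 5.6]
finger_gap: 0.145
finger_force: 58.7
```

Emit:
{"api": "drive_tool", "payload": {"increments": [[[0,0,-1,0,0,0,0.1],[0,0,-1.5,0,0,0,0.1],[0,0,-2,0,0,0,0.1],[0,0,-2,0,0,0,0.1],[0,0,-2,0,0,0,0.1],[0,0,-2,0,0,0,0.1],[0,0,0,0,0,0,0.1],[0,0,0,0,0,0,0.1]]]}}

```text
clock: 8.9
tool_pos: [0.5055, -0.2666, 0.1786]
orientation: [0.0, 0.212, 0.977, -0.0]
contact_force: [0.6, -0.2, -1.4]
finger_gap: 0.149
finger_force: 58.7
```

```bash
python3 - <<'E'
from h import *
d=snap('wrist'); s=sensors.get_state(); t=snap('side')
print(s['tool_pos'],s['contact_force'],s['ft_torque'],s['finger_gap'],s['finger_force'],s['clock'])
R=tr(s);p=s['tool_pos']
print(inc(s,[.5675,.136,p[2]]))
o=[]
for D,(x0,y0,ww,hh),k in ((d,(220,110,200,250),2),(t,(240,210,130,130),4)):
    im=cv2.resize(np.ascontiguousarray(D['color'][y0:y0+hh,x0:x0+ww,::-1]),None,fx=k,fy=k,interpolation=cv2.INTER_CUBIC)[:500]
    for X,c in ((p+R@[0,0,.072],(0,0,255)),(p,(0,255,0)),(p+R@[0,0,.026],(255,0,255))):
        q=(px(D,X)-[x0,y0])*k; cv2.circle(im,tuple(int(v) for v in q),2,c,-1)
    o.append(im[:,:400])
cv2.imwrite('pics/c5.png',np.hstack(o))
E
```

```text
[ 0.50481051 -0.26612183  0.17740575] [ 0.00316691 -0.02388437 -0.97153149] [-0.08035156  0.09038508 -0.02655281] 0.14472328093612702 58.65256190299988 8.95
[1.094e+01 3.920e+01 2.000e-02]
```

View pics/c5.png

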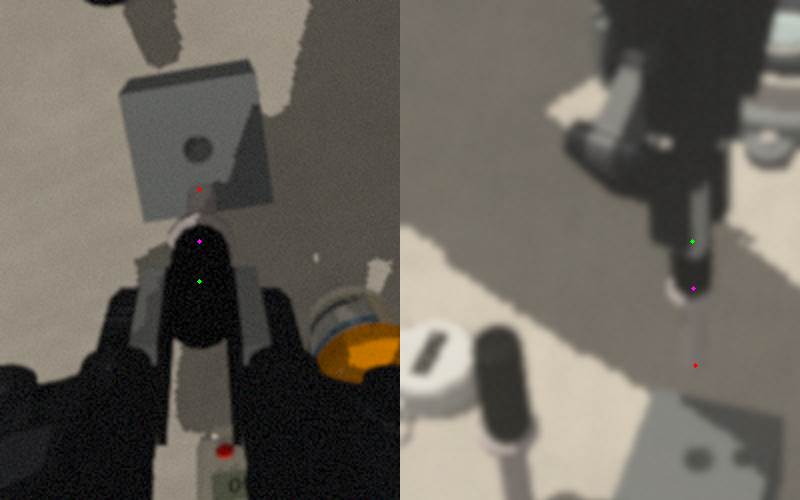

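Emit:
{"api": "drive_tool", "payload": {"increments": [[[1.09,3.92,0,0,0,0,0.1],[1.09,3.92,0,0,0,0,0.1],[1.09,3.92,0,0,0,0,0.1],[1.09,3.92,0,0,0,0,0.1],[1.09,3.92,0,0,0,0,0.1],[1.09,3.92,0,0,0,0,0.1],[1.09,3.92,0,0,0,0,0.1],[1.09,3.92,0,0,0,0,0.1]]]}}

```text
clock: 9.8
tool_pos: [0.5547, 0.0567, 0.1762]
orientation: [-0.002, 0.212, 0.977, -0.0]
contact_force: [-0.2, 0.1, -0.1]
finger_gap: 0.15
finger_force: 58.7
```

Emit:
{"api": "drive_tool", "payload": {"increments": [[[1.09,3.92,0,0,0,0,0.1],[1.09,3.92,0,0,0,0,0.1],[0,0,0,0,0,0,0.1],[0,0,0,0,0,0,0.1]]]}}

```text
clock: 10.2
tool_pos: [0.5673, 0.1361, 0.1763]
orientation: [-0.001, 0.211, 0.978, -0.001]
contact_force: [-0.6, 0.8, -0.8]
finger_gap: 0.149
finger_force: 58.8
```

```bash
python3 - <<'E'
from h import *
d=snap('wrist'); s=sensors.get_state(); t=snap('side')
print(s['tool_pos'],s['contact_force'],s['ft_torque'],s['finger_gap'],s['clock'])
R=tr(s);p=s['tool_pos']
o=[]
for D,(x0,y0,ww,hh),k in ((d,(190,80,200,250),2),(t,(285,140,100,125),4)):
    im=cv2.resize(np.ascontiguousarray(D['color'][y0:y0+hh,x0:x0+ww,::-1]),None,fx=k,fy=k,interpolation=cv2.INTER_CUBIC)[:500]
    for X,c in ((p+R@[0,0,.0725],(0,0,255)),(np.array([.5675,.136,.077]),(255,0,255)),(np.array([.558,.071,.065]),(0,255,255))):
        q=(px(D,X)-[x0,y0])*k; print(px(D,X),q); cv2.circle(im,tuple(int(v) for v in q),1,c,-1)
    o.append(im[:,:400])
cv2.imwrite('pics/c6.png',np.hstack(o)); cv2.imwrite('pics/w6.png',d['color'][:,:,::-1])
np.savez('w6.npz',**d)
E
```

```text
[0.56738372 0.13518121 0.17646775] [-0.06607391 -0.00191044  0.11750448] [ 0.00658607  0.01369691 -0.02550675] 0.14887887235484043 10.25
[318.25323831 207.36299661] [256.50647662 254.72599322]
[319.65017609 196.20773244] [259.30035219 232.41546488]
[244.32099293 212.71986299] [108.64198586 265.43972599]
[341.69279489 170.65359976] [226.77117955 122.61439903]
[341.56174571 179.62723059] [226.24698283 158.50892237]
[338.64971471 198.80494218] [214.59885883 235.21976874]
```

View pics/c6.png

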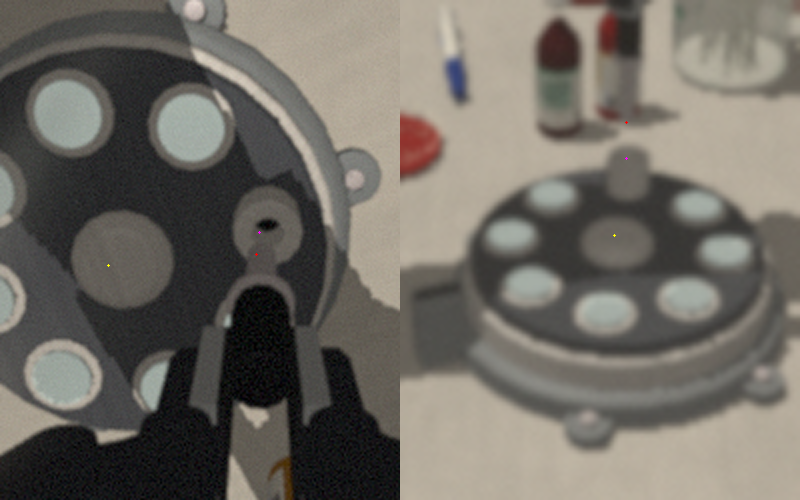

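```bash
cat > fit.py <<'E'
from h import *
from scipy.optimize import least_squares
def wins(d,amin,amax):
    im=d['color'].astype(int); r,g,b=im[...,0],im[...,1],im[...,2]
    m=((g-r>8)&(b-r>4)&(g>90)).astype(np.uint8); m=cv2.morphologyEx(m,cv2.MORPH_OPEN,np.ones((3,3)))
    n,l,st,c=cv2.connectedComponentsWithStats(m); o=[]
    for i in range(1,n):
        x,y,w_,h_,a=st[i]
        if amin<a<amax and x>0 and y>0 and x+w_<640 and a>0.7*w_*h_: o.append((*c[i].round(1),a,w_,h_))
    return o
def fit(d,P,zs=.053,c0=(.558,.071),ph=1.4):
    P=np.array(P)[:,:2]
    X0=np.array([ray(d,*q,zs)[:2] for q in P])
    ang=np.arctan2(*(X0-c0).T[::-1]); k=np.round((ang-ph)/(np.pi/4))
    def f(v):
        M=v[:2]+v[3]*np.c_[np.cos(v[2]+k*np.pi/4),np.sin(v[2]+k*np.pi/4)]
        return (M-X0).ravel()
    s=least_squares(f,[*c0,ph,.065]); return s.x,k,np.abs(s.fun).max()
E
python3 - <<'E'
from fit import *
d=dict(np.load('w6.npz'))
W=wins(d,200,3000); print(W)
t=snap('top'); V=wins(t,40,400); print(V)
for D,Q in ((d,W),(t,V)):
    v,k,e=fit(D,Q); print(v.round(4),k,e.round(4),'bush',v[:2]+.065*np.array([np.cos(v[2]),np.sin(v[2])]))
print(px(d,[*ray(d,190+267/2,80+225/2,.077)[:2],.077]),ray(d,190+267/2,80+225/2,.077),ray(d,190+122/2,80+258/2,.065))
E
```

```text
[]
[]Traceback (most recent call last):
  File "<stdin>", line 6, in <module>
  File "fit.py", line 12, in fit
    P=np.array(P)[:,:2]
      ~~~~~~~~~~~^^^^^^
IndexError: too many indices for array: array is 1-dimensional, but 2 were indexed
```

```bash
python3 - <<'E'
import cv2
a=cv2.imread('pics/w6.png'); print('BGR win',a[80+58,190+60+35-0],a[80+60,190+95],a[80+187,190+31],'wheel',a[80+80,190+75],'bench',a[80+40,190+180])
b=cv2.imread('pics/top1.png'); print(b[146,319],b[187,293], b[160,318])
E
sed -i 's/m=((g-r>8).*astype/m=((g-r>=G)\&(g>90)).astype/; s/^def wins(d,amin,amax)/def wins(d,amin,amax,G=4)/' fit.py
cat > run.py <<'E'
from fit import *
d=dict(np.load('w6.npz')); t=snap('top')
for D,Q in ((d,wins(d,200,3000)),(t,wins(t,40,400))):
    print([q for q in Q])
    if len(Q)>1:
        v,k,e=fit(D,Q); print(v.round(4),k,e.round(4),'bush',v[:2]+.065*np.array([np.cos(v[2]),np.sin(v[2])]))
print(ray(d,190+267/2,80+225/2,.077),ray(d,190+122/2,80+258/2,.065))
E
python3 run.py
```

```text
BGR win [170 177 164] [170 177 167] [152 161 153] wheel [42 42 39] bench [149 163 172]
[160 169 158] [166 175 164] [70 70 68]
[(np.float64(223.5), np.float64(136.6), np.int32(897), np.int32(34), np.int32(34)), (np.float64(285.0), np.float64(143.4), np.int32(875), np.int32(33), np.int32(33)), (np.float64(180.6), np.float64(173.9), np.int32(789), np.int32(32), np.int32(31)), (np.float64(181.8), np.float64(229.0), np.int32(630), np.int32(30), np.int32(27)), (np.float64(220.6), np.float64(268.5), np.int32(595), np.int32(29), np.int32(26))]
[0.5605 0.0733 1.4302 0.0657] [ 2.  1. -5. -4. -3.] 0.0003 bush [0.56958339 0.13763046]
[(np.float64(319.0), np.float64(145.4), np.int32(105), np.int32(11), np.int32(12)), (np.float64(336.1), np.float64(155.7), np.int32(90), np.int32(11), np.int32(10)), (np.float64(340.9), np.float64(175.3), np.int32(92), np.int32(11), np.int32(10)), (np.float64(293.4), np.float64(186.6), np.int32(110), np.int32(12), np.int32(12)), (np.float64(330.0), np.float64(192.6), np.int32(100), np.int32(11), np.int32(11))]
[0.56   0.0746 1.4262 0.0653] [-2. -3. -4.  1. -5.] 0.0005 bush [0.5693304  0.13895329]
[0.56597496 0.14000237 0.077     ] [0.55738423 0.07764532 0.065     ]
```

Emit:
{"api": "drive_tool", "payload": {"increments": [[[-0.12,0.26,0.5,0,0,0,0.1],[0,0,0.8,0,0,0,0.1],[0,0,0.8,0,0,0,0.1],[0,0,0.4,0,0,0,0.1],[0,0,0.2,0,0,0,0.1],[0,0,0.2,0,0,0,0.1],[0,0,0,0,0,0,0.1],[0,0,0,0,0,0,0.1]]]}}

```text
clock: 11.2
tool_pos: [0.5708, 0.1374, 0.1492]
orientation: [0.0, 0.212, 0.977, 0.0]
contact_force: [-0.1, 0.4, -1.2]
finger_gap: 0.145
finger_force: 58.8
```

Emit:
{"api": "drive_tool", "payload": {"increments": [[[0,0,0.15,0,0,0,0.1],[0,0,0.15,0,0,0,0.1],[0,0,0.1,0,0,0,0.1],[0,0,0,0,0,0,0.1],[0,0,0,0,0,0,0.1]]]}}

```text
clock: 11.7
tool_pos: [0.5706, 0.1373, 0.1449]
orientation: [-0.0, 0.212, 0.977, -0.0]
contact_force: [-0.2, -0.2, 0.2]
finger_gap: 0.148
finger_force: 58.8
```

Emit:
{"api": "drive_tool", "payload": {"increments": [[[0,0,0.3,0,0,0,0.1],[0,0,0.3,0,0,0,0.1],[0,0,0.3,0,0,0,0.1],[0,0,0,0,0,0,0.1],[0,0,0,0,0,0,0.1]]]}}

```text
clock: 12.2
tool_pos: [0.5705, 0.1373, 0.1357]
orientation: [-0.0, 0.212, 0.977, -0.0]
contact_force: [-0.1, -0.8, -0.0]
finger_gap: 0.154
finger_force: 58.8
```

Emit:
{"api": "drive_tool", "payload": {"increments": [[[0,0,0.4,0,0,0,0.1],[0,0,0.4,0,0,0,0.1],[0,0,0.4,0,0,0,0.1],[0,0,0.4,0,0,0,0.1],[0,0,0.2,0,0,0,0.1],[0,0,0,0,0,0,0.1],[0,0,0,0,0,0,0.1]]]}}

```text
clock: 12.9
tool_pos: [0.5706, 0.1373, 0.1179]
orientation: [-0.0, 0.212, 0.977, -0.0]
contact_force: [0.7, 0.1, -1.1]
finger_gap: 0.147
finger_force: 58.8
```

```bash
python3 - <<'E'
from h import *
for i in range(3):
    t=snap('top'); s=sensors.get_state(); print(s['tool_pos'].round(4),s['contact_force'].round(2),s['ft_torque'].round(3))
# arc plan: waypoints at radius 65 about axis
C=np.array([.5603,.0738]); R=tr(s)
th0=1.428; th1=np.radians(200.2)
n=32; prev=None
for i in range(n+1):
    th=th0+(th1-th0)*i/n; P=C+.065*np.array([np.cos(th),np.sin(th)])
    if prev is not None:
        dv=R.T@np.r_[P-prev,0]*100; print(i,round(np.degrees(th),1),dv[:2].round(2),P.round(4))
    prev=P
E
```

```text
[0.5707 0.1373 0.1181] [-0.18 -0.28 -1.16] [-0.009  0.057 -0.049]
[0.5707 0.1373 0.1182] [-0.02  0.09 -0.56] [0.06  0.056 0.006]
[0.5707 0.1374 0.1182] [-0.23  0.05  0.44] [0.023 0.052 0.011]
1 85.5 [ 0.4  -0.13] [0.5654 0.1386]
2 89.2 [ 0.39 -0.16] [0.5612 0.1388]
3 92.9 [ 0.38 -0.18] [0.557  0.1387]
4 96.6 [ 0.37 -0.2 ] [0.5528 0.1384]
5 100.3 [ 0.35 -0.23] [0.5487 0.1377]
6 104.0 [ 0.34 -0.25] [0.5446 0.1369]
7 107.7 [ 0.32 -0.27] [0.5405 0.1357]
8 111.4 [ 0.3  -0.29] [0.5366 0.1343]
9 115.1 [ 0.28 -0.31] [0.5327 0.1327]
10 118.8 [ 0.26 -0.33] [0.529  0.1308]
11 122.5 [ 0.24 -0.34] [0.5254 0.1286]
12 126.2 [ 0.22 -0.36] [0.5219 0.1262]
13 129.9 [ 0.19 -0.37] [0.5186 0.1237]
14 133.6 [ 0.17 -0.38] [0.5155 0.1209]
15 137.3 [ 0.14 -0.39] [0.5125 0.1179]
16 141.0 [ 0.12 -0.4 ] [0.5098 0.1147]
17 144.7 [ 0.09 -0.41] [0.5072 0.1114]
18 148.4 [ 0.07 -0.41] [0.5049 0.1079]
19 152.1 [ 0.04 -0.42] [0.5029 0.1042]
20 155.8 [ 0.01 -0.42] [0.501  0.1004]
21 159.5 [-0.02 -0.42] [0.4994 0.0966]
22 163.2 [-0.04 -0.42] [0.4981 0.0926]
23 166.9 [-0.07 -0.41] [0.497  0.0885]
24 170.6 [-0.1  -0.41] [0.4962 0.0844]
25 174.3 [-0.12 -0.4 ] [0.4956 0.0803]
26 178.0 [-0.15 -0.39] [0.4953 0.0761]
27 181.7 [-0.17 -0.38] [0.4953 0.0719]
28 185.4 [-0.2  -0.37] [0.4956 0.0677]
29 189.1 [-0.22 -0.36] [0.4961 0.0635]
30 192.8 [-0.24 -0.34] [0.4969 0.0594]
31 196.5 [-0.26 -0.33] [0.498  0.0553]
32 200.2 [-0.29 -0.31] [0.4993 0.0514]
```

Emit:
{"api": "drive_tool", "payload": {"increments": [[[0.4,-0.13,0,0,0,0,0.1],[0.39,-0.16,0,0,0,0,0.1],[0.38,-0.18,0,0,0,0,0.1],[0.37,-0.2,0,0,0,0,0.1],[0.35,-0.23,0,0,0,0,0.1],[0.34,-0.25,0,0,0,0,0.1],[0,0,0,0,0,0,0.1],[0,0,0,0,0,0,0.1]]]}}

```text
clock: 13.85
tool_pos: [0.545, 0.1359, 0.1179]
orientation: [-0.001, 0.212, 0.977, -0.0]
contact_force: [1.0, -1.1, -0.3]
finger_gap: 0.156
finger_force: 58.8
```

Emit:
{"api": "drive_tool", "payload": {"increments": [[[0.32,-0.27,0,0,0,0,0.1],[0.3,-0.29,0,0,0,0,0.1],[0.28,-0.31,0,0,0,0,0.1],[0.26,-0.33,0,0,0,0,0.1],[0.24,-0.34,0,0,0,0,0.1],[0.22,-0.36,0,0,0,0,0.1],[0.19,-0.37,0,0,0,0,0.1],[0.17,-0.38,0,0,0,0,0.1]]]}}

```text
clock: 14.65
tool_pos: [0.5161, 0.12, 0.118]
orientation: [-0.0, 0.212, 0.977, -0.0]
contact_force: [-0.4, 1.6, 0.0]
finger_gap: 0.148
finger_force: 58.7
```

Emit:
{"api": "drive_tool", "payload": {"increments": [[[0.14,-0.39,0,0,0,0,0.1],[0.12,-0.4,0,0,0,0,0.1],[0.09,-0.41,0,0,0,0,0.1],[0.07,-0.41,0,0,0,0,0.1],[0.04,-0.42,0,0,0,0,0.1],[0.01,-0.42,0,0,0,0,0.1],[0,0,0,0,0,0,0.1],[0,0,0,0,0,0,0.1]]]}}

```text
clock: 15.45
tool_pos: [0.5017, 0.0992, 0.1178]
orientation: [-0.0, 0.212, 0.977, -0.001]
contact_force: [-0.0, -0.1, 0.1]
finger_gap: 0.152
finger_force: 58.8
```

```bash
cat > chk.py <<'E'
from fit import *
import sys
ph=float(sys.argv[1])
F=[];P=[]
for i in range(2):
    t=snap('top'); s=sensors.get_state(); F.append(s['contact_force']); P.append(s['tool_pos'])
print('TCP',np.mean(P,0).round(4),'F',np.mean(F,0).round(2))
for D,a in ((t,(40,400)),(snap('wrist'),(200,3000))):
    Q=wins(D,*a)
    if len(Q)>1:
        v,k,e=fit(D,Q,ph=ph,c0=(.5603,.0738)); print(v.round(4),len(k),e.round(4),'deg',np.degrees(v[2]).round(1),'bush',(v[:2]+.065*np.array([np.cos(v[2]),np.sin(v[2])])).round(4))
E
python3 chk.py 2.72
```

```text
TCP [0.5018 0.0994 0.1178] F [-0.62  0.08 -0.96]
[0.56   0.0748 2.7063 0.0647] 4 0.0004 deg 155.1 bush [0.5011 0.1022]
[0.5596 0.0742 2.7049 0.0637] 3 0.0017 deg 155.0 bush [0.5007 0.1017]
```

Emit:
{"api": "drive_tool", "payload": {"increments": [[[-0.02,-0.42,0,0,0,0,0.1],[-0.04,-0.42,0,0,0,0,0.1],[-0.07,-0.41,0,0,0,0,0.1],[-0.1,-0.41,0,0,0,0,0.1],[-0.12,-0.4,0,0,0,0,0.1],[-0.15,-0.39,0,0,0,0,0.1],[-0.17,-0.38,0,0,0,0,0.1],[-0.2,-0.37,0,0,0,0,0.1]]]}}

```text
clock: 16.4
tool_pos: [0.4967, 0.0667, 0.118]
orientation: [-0.0, 0.212, 0.977, 0.0]
contact_force: [1.0, 2.2, 0.4]
finger_gap: 0.149
finger_force: 58.8
```

Emit:
{"api": "drive_tool", "payload": {"increments": [[[-0.22,-0.36,0,0,0,0,0.1],[-0.24,-0.34,0,0,0,0,0.1],[-0.26,-0.33,0,0,0,0,0.1],[-0.29,-0.31,0,0,0,0,0.1],[0,0,0,0,0,0,0.1],[0,0,0,0,0,0,0.1]]]}}

```text
clock: 17.0
tool_pos: [0.5003, 0.0501, 0.1179]
orientation: [-0.0, 0.212, 0.977, -0.001]
contact_force: [0.2, -0.5, -0.3]
finger_gap: 0.148
finger_force: 58.8
```

```bash
python3 chk.py 3.49; python3 - <<'E'
from h import *
d=imaging.camera('top'); 
im=d['color'][:,:,::-1]
C=np.array([.5602,.0742])
# unroll: darkness/edges profile at radius 0.104..0.128 vs angle, z=.05
for r in (.112,.120):
    prof=[]
    for a in range(176,226,2):
        th=np.radians(a); q=px(d,[C[0]+r*np.cos(th),C[1]+r*np.sin(th),.05]).astype(np.float32)
        prof.append(int(cv2.getRectSubPix(im,(1,1),(float(q[0]),float(q[1]))).mean()))
    print(r,prof)
E
```

```text
TCP [0.5003 0.0503 0.1179] F [-0.71 -0.06 -0.82]
[ 0.2706 -0.2488  4.1627  0.4824] 3 0.1831 deg 238.5 bush [ 0.2367 -0.3043]
[0.5618 0.0741 3.4875 0.0659] 4 0.0001 deg 199.8 bush [0.5006 0.052 ]
0.112 [87, 89, 88, 88, 88, 87, 87, 88, 88, 72, 68, 45, 30, 65, 72, 86, 88, 86, 87, 88, 89, 87, 46, 30, 41]
0.12 [86, 85, 87, 88, 88, 88, 86, 88, 89, 76, 65, 49, 30, 66, 73, 85, 86, 87, 87, 87, 88, 87, 81, 37, 28]
```

The wheel is at 199.8° and the pointer's black line is at 200°. Now I feel down with a light press.

Emit:
{"api": "drive_tool", "payload": {"increments": [[[0,0,0.15,0,0,0,0.1],[0,0,0.15,0,0,0,0.1],[0,0,0.1,0,0,0,0.1],[0,0,0,0,0,0,0.1],[0,0,0,0,0,0,0.1]]]}}

```text
clock: 17.7
tool_pos: [0.5007, 0.0507, 0.1143]
orientation: [0.0, 0.212, 0.977, 0.0]
contact_force: [-1.2, 0.4, 1.9]
finger_gap: 0.151
finger_force: 59.1
```

```bash
python3 - <<'E'
import numpy as np
R=np.array([[-.91,.414],[.414,.91]])
for a in (184,188,192,196,200,202,204,206,208,210,212,214,216):
    t=np.radians(a); print(a,(R.T@[-np.sin(t),np.cos(t)]*.1).round(3), 'TCPref',(np.array([.5603,.0738])+.065*np.array([np.cos(t),np.sin(t)])).round(4))
E
```

```text
184 [-0.048 -0.088] TCPref [0.4955 0.0693]
188 [-0.054 -0.084] TCPref [0.4959 0.0648]
192 [-0.059 -0.08 ] TCPref [0.4967 0.0603]
196 [-0.065 -0.076] TCPref [0.4978 0.0559]
200 [-0.07  -0.071] TCPref [0.4992 0.0516]
202 [-0.072 -0.069] TCPref [0.5    0.0495]
204 [-0.075 -0.066] TCPref [0.5009 0.0474]
206 [-0.077 -0.064] TCPref [0.5019 0.0453]
208 [-0.079 -0.061] TCPref [0.5029 0.0433]
210 [-0.081 -0.058] TCPref [0.504  0.0413]
212 [-0.083 -0.055] TCPref [0.5052 0.0394]
214 [-0.085 -0.052] TCPref [0.5064 0.0375]
216 [-0.087 -0.049] TCPref [0.5077 0.0356]
```

Emit:
{"api": "drive_tool", "payload": {"increments": [[[-0.08,-0.08,0.05,0,0,0,0.1],[-0.08,-0.08,0,0,0,0,0.1],[-0.08,-0.07,0,0,0,0,0.1],[-0.08,-0.07,0,0,0,0,0.1],[0,0,0,0,0,0,0.1]]]}}

```text
clock: 18.2
tool_pos: [0.5029, 0.0472, 0.1141]
orientation: [0.001, 0.212, 0.977, 0.001]
contact_force: [-0.9, 3.2, 5.2]
finger_gap: 0.152
finger_force: 59.5
```

Emit:
{"api": "drive_tool", "payload": {"increments": [[[-0.05,-0.1,0,0,0,0,0.1],[-0.07,-0.07,0,0,0,0,0.1],[-0.07,-0.07,0,0,0,0,0.1],[-0.08,-0.06,0,0,0,0,0.1],[0,0,0,0,0,0,0.1]]]}}

```text
clock: 18.7
tool_pos: [0.5041, 0.0438, 0.114]
orientation: [0.001, 0.212, 0.977, 0.001]
contact_force: [0.1, 4.3, 4.4]
finger_gap: 0.146
finger_force: 59.6
```

Emit:
{"api": "drive_tool", "payload": {"increments": [[[-0.07,-0.07,0,0,0,0,0.1],[-0.08,-0.06,0,0,0,0,0.1],[-0.08,-0.06,0,0,0,0,0.1],[-0.08,-0.06,0,0,0,0,0.1],[0,0,0,0,0,0,0.1]]]}}

```text
clock: 19.2
tool_pos: [0.5055, 0.0394, 0.1137]
orientation: [0.0, 0.212, 0.977, 0.0]
contact_force: [-0.2, 4.1, 6.2]
finger_gap: 0.146
finger_force: 59.7
```

Emit:
{"api": "drive_tool", "payload": {"increments": [[[-0.08,-0.05,0,0,0,0,0.1],[-0.08,-0.05,0,0,0,0,0.1],[-0.08,-0.05,0,0,0,0,0.1],[-0.09,-0.05,0,0,0,0,0.1],[0,0,0,0,0,0,0.1]]]}}

```text
clock: 19.7
tool_pos: [0.5068, 0.0354, 0.1128]
orientation: [-0.0, 0.212, 0.977, -0.001]
contact_force: [0.2, 2.2, 1.6]
finger_gap: 0.148
finger_force: 59.1
```

```bash
python3 chk.py 3.73
```

```text
TCP [0.5066 0.0355 0.1127] F [-0.67  1.91  0.4 ]
[0.5601 0.0753 3.7059 0.0655] 4 0.0012 deg 212.3 bush [0.5052 0.0406]
[0.5618 0.0743 3.7141 0.066 ] 4 0.0001 deg 212.8 bush [0.5071 0.0391]
```

The height dropped and the press force vanished with the bush at 212.8°, so the tip is in the hole. I push it down.

Emit:
{"api": "drive_tool", "payload": {"increments": [[[0,0,0.1,0,0,0,0.1],[0,0,0.1,0,0,0,0.1],[0,0,0,0,0,0,0.1],[0,0,0,0,0,0,0.1]]]}}

```text
clock: 20.25
tool_pos: [0.5067, 0.0359, 0.1109]
orientation: [-0.001, 0.212, 0.977, -0.0]
contact_force: [-0.8, 2.2, -0.8]
finger_gap: 0.148
finger_force: 58.8
```

Going in freely; continuing.

Emit:
{"api": "drive_tool", "payload": {"increments": [[[0,0,0.15,0,0,0,0.1],[0,0,0.15,0,0,0,0.1],[0,0,0.1,0,0,0,0.1],[0,0,0,0,0,0,0.1],[0,0,0,0,0,0,0.1]]]}}

```text
clock: 20.75
tool_pos: [0.5071, 0.036, 0.1073]
orientation: [-0.0, 0.212, 0.977, -0.0]
contact_force: [-0.7, 2.0, -0.5]
finger_gap: 0.147
finger_force: 58.9
```

Emit:
{"api": "drive_tool", "payload": {"increments": [[[0,0,0.1,0,0,0,0.1],[0,0,0.1,0,0,0,0.1],[0,0,0.08,0,0,0,0.1],[0,0,0,0,0,0,0.1],[0,0,0,0,0,0,0.1]]]}}

```text
clock: 21.25
tool_pos: [0.5077, 0.036, 0.1055]
orientation: [0.0, 0.212, 0.977, 0.0]
contact_force: [-2.6, 0.7, 5.3]
finger_gap: 0.144
finger_force: 59.5
```

Seated: it stopped 9 mm below the ring contact, with 5 N upward. I release and retreat straight up.

Emit:
{"api": "drive_tool", "payload": {"increments": [[[0,0,0,0,0,0,0.3],[0,0,0,0,0,0,0.5],[0,0,0,0,0,0,0.6],[0,0,0,0,0,0,0.6],[0,0,-1,0,0,0,0.6],[0,0,-2,0,0,0,0.6],[0,0,-3,0,0,0,0.6],[0,0,-3,0,0,0,0.6]]]}}

```text
clock: 22.05
tool_pos: [0.507, 0.036, 0.1959]
orientation: [-0.0, 0.212, 0.977, -0.0]
contact_force: [-0.4, -0.0, 0.4]
finger_gap: 0.599
finger_force: 0.0
```

Emit:
{"api": "drive_tool", "payload": {"increments": [[[0,0,-3,0,0,0,0.6],[0,0,-3,0,0,0,0.6],[0,0,0,0,0,0,0.6]]]}}

```text
clock: 22.35
tool_pos: [0.5109, 0.0358, 0.2612]
orientation: [0.006, 0.212, 0.977, 0.001]
contact_force: [0.1, -0.3, 1.5]
finger_gap: 0.6
finger_force: 0.0
```

```bash
python3 chk.py 3.71; python3 - <<'E'
from h import *
d=snap('wrist'); t=snap('side')
a=d['color'][30:280,200:440,::-1]; b=t['color'][150:275,280:400,::-1]
cv2.imwrite('pics/c9.png',np.hstack([cv2.resize(a,(400,416)),cv2.resize(b,(400,416),interpolation=cv2.INTER_CUBIC)]))
E
```

```text
TCP [0.5087 0.0359 0.2573] F [ 0.32 -0.34 -0.87]
[0.5629 0.0767 3.7593 0.0681] 2 0.0 deg 215.4 bush [0.5099 0.039 ]
[0.561  0.0743 3.7126 0.0655] 6 0.0002 deg 212.7 bush [0.5063 0.0391]
```

View pics/c9.png

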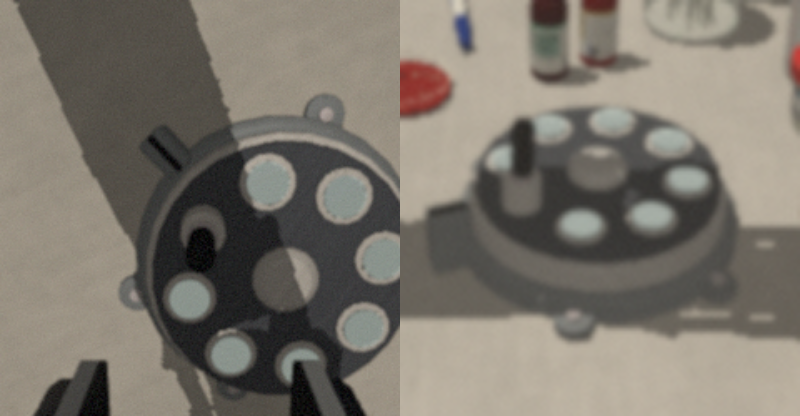

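The pin stands upright in the bush with its collar down (side crop (522,165)) and no shank showing. The gripper is clear and nothing else has moved, so I hand in.

```bash
python3 -c "
from bench import bot
print(bot.finish_job())"
```

```text
the job is handed in; nothing more can be done
None
```

The job is handed in: the smaller pin sits fully home in the lock hole, about 12.7° past the pointer, with its collar on the bush; it was released and the arm is clear after about 22 s, but the first attempt to grip it closed on top of the pin with about 9 N.

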